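Stack the rivet tins and set up the wax dish on a leather bench

TASK

Clear the leather bench for the next job: on the green pad make one pile, the blue round tin at the bottom, the brass rectangular tin on it and the small red tin on top; on the black coaster put the white dish, with the stick of yellow thread wax standing upright in it. Centre each thing on what it stands on, tip none of them over, and do not knock over the amber dye bottle.

Things in the scene. Friction and masses are not known exactly. Their poses are not given: they have to be found in the camera images.
- blue_tin_mid (a point): Closed round blue metal tin of rivets, 64 mm across, 36 mm high, flat base and flat lid. The point is its centre, half-way up (18 mm above its base); z points up through the lid. 110 to 225 g.
- brass_tin_mid (a point): Closed rectangular brass-coloured tin, 56 mm long (its x axis) by 40 mm wide (its y axis), 28 mm high, flat lid. The point is its centre, half-way up (14 mm above its base); z up. It may be turned any way about the vertical. 70 to 140 g.
- red_tin_mid (a point): Small closed round red metal tin, 36 mm across, 30 mm high, flat lid. The point is its centre, half-way up (15 mm above its base); z up. 40 to 85 g.
- dish_mid (a point): Small open round white ceramic dish, 64 mm across at the rim and 60 mm at the foot, 26 mm high, walls 3 mm, floor 4 mm thick (inside about 54 mm across at the floor). The point is on its axis half-way up (13 mm above its underside); z up. 60 to 130 g.
- wax_mid (a point): Stick of yellow thread wax: a hard upright cylinder 32 mm across, 48 mm high. The point is its centre, half-way up (24 mm above its base); z up. Standing in the dish it stands 26 mm proud of the rim: hold it by its upper part, so that the fingers stay above the rim. 28 to 56 g.
- green_pad_top (a point): Square green bench pad, 96 by 96 mm and 5 mm thick, fixed to the bench. The point is the centre of its upper face; x and y along its sides.
- black_coaster_top (a point): Round black rubber coaster, 96 mm across and 5 mm thick, fixed to the bench. The point is the centre of its upper face.
- dye_bottle_mid (a point): Upright closed bottle of edge dye, amber with a white cap and a pale label, 34 mm across, 66 mm high; the point is on its axis half-way up (33 mm above its base). It must stay standing. All else lying loose on the middle of the bench (a thread spool, a steel snap anvil, a burnisher, a buckle ring, a bobbin, an eraser) is at most 30 mm high; no two of the listed things stand nearer than 125 mm, centre to centre, at the start.

How it is judged:
At the end, for the whole second after the job is handed in: Blue tin centred on the green pad (15 mm), brass tin on it (12 mm), red tin on that (10 mm); dish centred on the black coaster (15 mm), wax standing on its floor (14 mm off-centre at most). Heights within 5 mm, all upright within 7 degrees, released, at rest; dye bottle upright within 0.2 rad (horizontal distance between blue_tin_mid and green_pad_top below 0.015 m and z of blue_tin_mid in the frame of green_pad_top between 0.013 and 0.023 m and horizontal distance between brass_tin_mid and blue_tin_mid below 0.012 m and z of brass_tin_mid in the frame of blue_tin_mid between 0.027 and 0.037 m and horizontal distance between red_tin_mid and brass_tin_mid below 0.01 m and z of red_tin_mid in the frame of brass_tin_mid between 0.024 and 0.034 m and horizontal distance between dish_mid and black_coaster_top below 0.015 m and z of dish_mid in the frame of black_coaster_top between 0.008 and 0.018 m and horizontal distance between wax_mid and dish_mid below 0.014 m and z of wax_mid in the frame of dish_mid between 0.01 and 0.02 m and angle between each of blue_tin_mid, brass_tin_mid, red_tin_mid, dish_mid, wax_mid's own z axis and vertical below 0.12 rad and linear speed of each of blue_tin, brass_tin, red_tin, dish, wax below 0.02 m/s and angle between dye_bottle_mid's own z axis and vertical below 0.2 rad); the robot touches nothing.
It fails at once if a tin, the dish or the wax is tipped over (angle between any of blue_tin_mid, brass_tin_mid, red_tin_mid, dish_mid, wax_mid's own z axis and vertical above 0.7 rad).
It fails at once if the dye bottle is knocked over (angle between dye_bottle_mid's own z axis and vertical above 0.6 rad).
It also fails if it takes over 125 s, if anything falls off the work surface, if the arm or the gripper's body presses on something with over 40 N, if the wrist force passes 120 N, or if a joint passes its speed limit or range.

ROBOT

A 7-joint arm with a two-finger parallel gripper is mounted at the origin on the work surface. World frame = base frame: x ahead of the robot, y to its left, z up, the work surface at z = 0. Lengths are in m, angles in rad, forces in N, time in s.
With the tool pointing down it reaches from about 0.425 to 0.875 m from the base axis. Payload 8.4 kg.
Tool frame: the origin (TCP) lies at the very end of the fingers, on their centre line; the grasp point (between the pads) lies 19 mm behind it; x points along the fingers, z is the direction in which the jaws open and shut, and the axes are right-handed (so a half turn about x gives the same grasp; the last joint's range is limited). The gripper opens to 87 mm and grips with 3 to 60 N. Pads are 19 mm wide; open, the fingers measure 117 mm over their backs; the gripper's body (75 mm by 190 mm) begins 51 mm behind the grasp point.
Start: joints at [1.022, 0.333, 0.04, 1.465, -0.013, 1.343, -0.059], TCP at [0.283, -0.585, 0.223] pointing down, gripper open.
Joint ranges: [-2.58, 2.58], [-0.38, 2.09], [-1.3, 1.39], [0.25, 2.4], [-1.5, 4.64], [0.08, 2.09], [-2.65, 2.65]. Speed limits (rad/s): [2.22, 2.22, 2.79, 2.79, 3.14, 3.14, 3.14].

INTERFACE

Orientations are given as a unit quaternion [w, x, y, z].
In Python, from plant import manip gives the robot as it stands.
- The arm moves only by the tool play_rows, never from a script. Its argument "steps" is a list of rows, each an object of numbers: "claw": the finger opening in mm, from 0 to 87; "tx", "ty", "tz": the shift along the tool's x, y, z in mm; "yaw": the turn about the tool's x in rad. In form: [{"claw": .., "tx": .., "ty": .., "tz": .., "yaw": ..}, ...]. A call has 1 to 5 rows; each row shifts and turns the commanded pose from where the row before left it, along the tool's axes as they then stand; what a row does not reach is not made up. A row lasts 1/8 s, in which the tool goes at most 62.5 mm and 10.7 degrees, less where a joint would pass 70% of its speed; a pose out of reach is approached as far as the arm can. A call is refused whole if a number of a shift passes 62.5 or a number of a turn 0.188, either way. A call with a gripper value outside its range is refused whole. The fingers move at their own pace and stop on an object; "newtons" is the grip in N (left out, the last holds). Time passes only in rows, so rows that do not move let the fingers close. It gives the time, the measured TCP pose, the force and the opening at its end, in the units of the state.
- manip.state(): the state, without advancing time (a new reading comes with each control period).
- manip.get_image(name): name is "side" or "top"; returns a dict with "frame" (400x640x3 uint8, red, green, blue), "intrinsics" (3x3 intrinsics, pixels), "camera_from_world" (4x4, takes a point from world to camera coordinates). Camera axes: x right, y down, z forward; pixel columns grow to the right and rows downward; lengths in m; the calibration is good to about 2 mm. A picture is of the moment at which its call begins. There is no depth.
- manip.close_job(): hands the job in, once; it reports no verdict.
The state is a dict: "time_s": time; "qpos": joint angles; "qvel": joint speeds; "effort": joint torques, N m; "position": TCP position; "eef_rot": TCP orientation; "ft_force": force on the tool from outside, world axes, zero at the start; "moment": the same for the moment, N m; "gripper_width": opening from 0.0 (shut) to 1.0 (fully open).
Only numpy, scipy, OpenCV 4.12 (cv2) and the standard library are available. Lean on these libraries where they do the work, as an engineer would, in place of code of your own. Each camera call takes 0.05 s, during which the arm holds its last target. There are 200 camera calls.

## Working session

There is one attempt and no reset: what is moved stays moved. The work goes in short steps, Python scripts to look and compute and a tool call to move; the robot and the scene stay as the last step left them, time stands still between calls to the robot, and variables do not carry over. Pictures are saved under pics/ and viewed, about 12 in all and at most 16, crops included, and the job is handed in when it is done.

Besides the shell and the picture viewer there is one more tool, called after ">>>" by a JSON object that holds its "op" and its "data", one argument or row to a line. play_rows: Moves the arm, as the interface text tells. Its arguments: {"type":"object","properties":{"steps":{"type":"array","items":{"type":"object","properties":{"claw":{"type":"number"},"tx":{"type":"number"},"ty":{"type":"number"},"tz":{"type":"number"},"yaw":{"type":"number"}}}},"newtons":{"type":"number"}},"required":["steps"]}

```bash
mkdir -p pics; ls
python3 - <<'E'
from plant import manip
import cv2,json,numpy as np
s=manip.state();print({k:np.round(v,3).tolist() for k,v in s.items()})
for n in("top","side"):
    d=manip.get_image(n);cv2.imwrite(f"pics/{n}0.png",d["frame"][:,:,::-1])
    print(n,np.round(d["intrinsics"],1).tolist(),np.round(d["camera_from_world"],3).tolist())
E
```

```text
pics
{'time_s': 0.0, 'qpos': [1.022, 0.334, 0.04, 1.466, -0.013, 1.343, -0.058], 'qvel': [0.002, 0.0, 0.001, 0.001, -0.001, 0.001, -0.0], 'effort': [-0.001, -65.636, 1.334, -40.381, -0.06, 0.045, 0.0], 'position': [0.282, -0.585, 0.222], 'eef_rot': [0.598, 0.376, 0.599, -0.376], 'ft_force': [0.463, -0.367, -0.159], 'moment': [-0.002, -0.002, 0.003], 'gripper_width': 0.999}
top [[361.4, 0.0, 319.0], [0.0, 361.4, 195.0], [0.0, 0.0, 1.0]] [[-0.013, -1.0, 0.008, -0.006], [-0.984, 0.011, -0.179, 0.508], [0.179, -0.01, -0.984, 0.975], [0.0, 0.0, 0.0, 1.0]]
side [[453.3, 0.0, 314.0], [0.0, 453.3, 202.6], [0.0, 0.0, 1.0]] [[-0.788, -0.616, -0.003, 0.4], [-0.478, 0.615, -0.627, 0.273], [0.388, -0.492, -0.779, 0.966], [0.0, 0.0, 0.0, 1.0]]
```

View pics/top0.png

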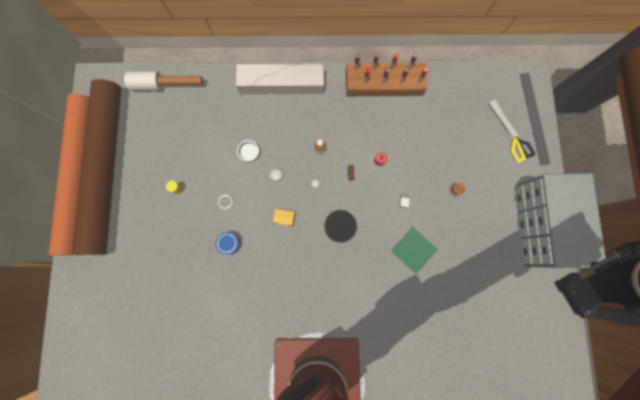

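View pics/side0.png

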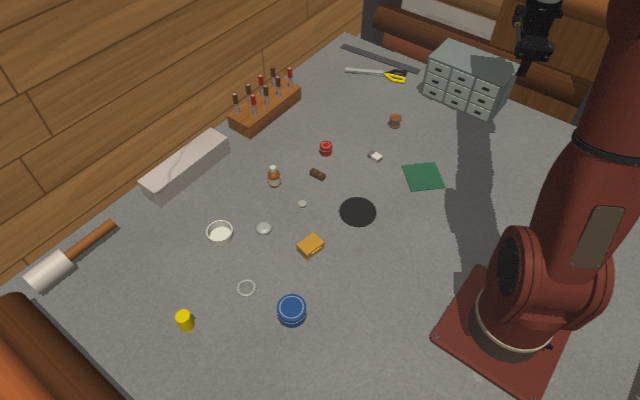

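Top view: blue (227,243), brass (284,217), red (381,158), dish (248,150), wax (173,187), bottle (320,145), coaster (341,226), pad (414,250). The side view agrees: blue (291,310), brass (311,245), red (326,148), dish (219,231), wax (185,320), bottle (273,176).

```bash
cat > h.py <<'E'
from plant import manip
import cv2,numpy as np
from scipy.spatial.transform import Rotation as Ro
# name: (mid height, HSV low, high)
C={'blue':(.018,(100,100,50),(125,255,255)),'brass':(.014,(12,130,110),(24,255,255)),
'red':(.015,(172,110,70),(180,255,255)),'dish':(.013,(0,0,185),(180,60,255)),'wax':(.024,(25,150,90),(35,255,255)),
'green':(.005,(65,80,30),(90,255,255)),'coaster':(.005,(0,0,0),(180,90,55)),'bottle':(.033,(5,110,60),(18,255,255))}
def hull(img,name,uv,r):
    hsv=cv2.cvtColor(img,cv2.COLOR_RGB2HSV);lo,hi=C[name][1:]
    m=cv2.inRange(hsv,np.array(lo),np.array(hi))
    if name=='red': m|=cv2.inRange(hsv,np.array((0,130,70)),np.array((5,255,255)))
    roi=np.zeros_like(m);cv2.circle(roi,tuple(int(v) for v in uv),r,255,-1);m&=roi
    cs=[c for c in cv2.findContours(m,cv2.RETR_EXTERNAL,cv2.CHAIN_APPROX_NONE)[0] if len(c)>6]
    return cv2.convexHull(np.vstack(cs)) if cs else None
def ray(d,uv,z):
    T=d['camera_from_world'];R,t=T[:3,:3],T[:3,3];o=-R.T@t
    v=R.T@np.linalg.inv(d['intrinsics'])@np.array([uv[0],uv[1],1.]);return (o+v*(z-o[2])/v[2])
def proj(d,p):
    q=d['camera_from_world']@np.append(p,1);q=d['intrinsics']@q[:3];return q[:2]/q[2]
def loc(d,name,uv,z=None,r=28):
    h=hull(d['frame'],name,uv,r)
    if h is None: return None,None,0
    M=cv2.moments(h);c=(M['m10']/M['m00'],M['m01']/M['m00'])
    return ray(d,c,C[name][0] if z is None else z),h,M['m00']
def go(x,y,s=None):
    "mm to go along tool x(from z),y,z for a world displacement to x,y"
    s=s or manip.state();q=s['eef_rot'];R=Ro.from_quat([q[1],q[2],q[3],q[0]]).as_matrix()
    d=R.T@(np.array([x,y,s['position'][2]])-s['position']);return np.round(d*1000,1)
E
python3 - <<'E'
from h import *
top=manip.get_image('top');side=manip.get_image('side')
S={'blue':((227,243),(291,310)),'brass':((284,217),(311,245)),'red':((381,158),(326,148)),'dish':((248,150),(219,231)),'wax':((173,187),(185,320)),'green':((414,250),(423,177)),'coaster':((341,226),(358,212)),'bottle':((320,147),(273,178))}
for n,(a,b) in S.items():
    out=[]
    for d,uv in((top,a),(side,b)):
        p,h,ar=loc(d,n,uv,r=32 if n in('green','coaster') else 22); out.append((None if p is None else np.round(p[:2]*1000,1).tolist(),ar))
        if n in('brass','green'):
            q=np.array([ray(d,u,.028 if n=='brass' else .005)[:2] for u in h[:,0]])
            rr=cv2.minAreaRect((q*1000).astype(np.float32));out.append(np.round(rr[1]+(rr[2],),1).tolist())
    print(n,out)
s=manip.state();q=s['eef_rot'];print(np.round(Ro.from_quat([q[1],q[2],q[3],q[0]]).as_matrix(),3).tolist())
E
```

```text
blue [([378.4, 251.0], 168.5), ([377.5, 245.5], 758.5)]
brass [([450.3, 89.6], 232.0), [52.7, 38.4, 79.8], ([450.5, 86.6], 418.5), [61.6, 49.7, 79.0]]
red [([619.6, -197.0], 56.5), ([620.8, -198.1], 144.0)]
dish [([652.0, 198.9], 346.0), ([655.4, 189.5], 381.0)]
wax [([542.3, 410.8], 72.5), ([539.9, 403.6], 291.5)]
green [([351.6, -283.2], 905.5), [86.8, 86.3, 45.9], ([350.9, -282.2], 871.5), [93.0, 95.6, 46.0]]
coaster [(None, 0), ([422.0, -71.6], 786.0)]
bottle [([652.9, -16.0], 34.0), ([650.8, -10.2], 145.5)]
[[-0.0, 0.901, 0.435], [0.001, 0.435, -0.901], [-1.0, -0.0, -0.001]]
```

Run:
```python
from h import *
top=manip.get_image('top');side=manip.get_image('side')
S={'blue':((227,243),(291,310)),'brass':((284,217),(311,245)),'red':((381,158),(326,148)),'dish':((248,150),(219,231)),'wax':((173,187),(185,320)),'green':((414,250),(423,177)),'coaster':((341,226),(358,212)),'bottle':((320,147),(273,178))}
tiles=[]
for n,(a,b) in S.items():
    for d,uv in((top,a),(side,b)):
        f=cv2.cvtColor(d['frame'],cv2.COLOR_RGB2LAB).astype(float);x,y=uv;r=30 if n in('green','coaster') else 21
        w=f[y-r:y+r,x-r:x+r];bg=np.median(np.vstack([w[0],w[-1],w[:,0],w[:,-1]]),0)
        e=np.linalg.norm((w-bg)*[.7,1.5,1.5],axis=2);m=(e>22).astype(np.uint8)
        cc=cv2.connectedComponentsWithStats(m);k=1+np.argmax(cc[2][1:,4]);m=(cc[1]==k).astype(np.uint8)
        h=cv2.convexHull(np.argwhere(m)[:,::-1].astype(np.float32).reshape(-1,1,2))
        M=cv2.moments(h);c=(M['m10']/M['m00']+x-r,M['m01']/M['m00']+y-r)
        print(n,np.round(c,1),M['m00'],np.round(ray(d,c,C[n][0])[:2]*1000,1))
        im=d['frame'][y-r:y+r,x-r:x+r,::-1].copy();im=cv2.resize(im,(150,150),interpolation=cv2.INTER_NEAREST)
        cv2.polylines(im,[((h+.5)*150/(2*r)).astype(int)],True,(255,0,255));tiles.append(im)
cv2.imwrite('pics/t1.png',np.vstack([np.hstack(tiles[i:i+4]) for i in range(0,16,4)]))
```

```text
blue [228.3 242.5] 495.5 [379.  245.3]
blue [291.4 310.3] 809.0 [377.  245.6]
brass [283.6 216.8] 312.0 [450.6  89.6]
brass [310.  245.6] 464.5 [450.4  88.3]
red [380.4 158.4] 136.5 [ 621.5 -196.9]
red [325.1 148.3] 161.0 [ 620.8 -197.2]
dish [248.6 151.2] 277.5 [648.8 195. ]
dish [219.1 230.3] 437.0 [655.2 190.3]
wax [174.8 186.4] 203.5 [541.7 403.6]
wax [184.5 319.6] 335.5 [539.8 402.9]
green [413.9 250. ] 1076.0 [ 351.6 -283.1]
green [422.8 176.5] 921.0 [ 350.4 -281.8]
coaster [340.1 225.9] 834.5 [423.4 -73.1]
coaster [357.5 211.6] 866.0 [422.3 -72.4]
bottle [319.9 146. ] 106.5 [656.1 -17.3]
bottle [273.4 174.9] 91.0 [658.1 -18. ]
```

View pics/t1.png

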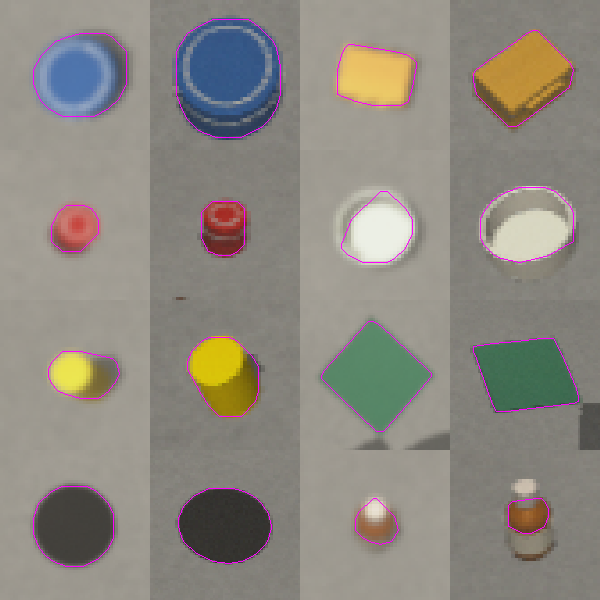

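The outlines fit everything except the dish. There the side hull is only the rim, so at rim height the dish is at about (650,198). Brass's long axis is at about 80°, so I'll set the jaw to −10° for the whole job. Blue goes first.

>>> {"op": "play_rows", "data": {
  "steps": [
    {"yaw": -0.158,"claw": 87},
    {"yaw": -0.158},
    {"yaw": -0.158},
    {"yaw": -0.158},
    {"yaw": -0.158}
  ],
  "newtons": 20
}}

```text
invalid input
```

>>> {"op": "play_rows", "data": {
  "steps": [
    {"yaw": -0.155},
    {"ty": 50,"tz": 13},
    {"ty": 50,"tz": 13},
    {"ty": 50,"tz": 13},
    {"ty": 50,"tz": 13}
  ]
}}

```text
invalid input
```

>>> {"op": "play_rows", "data": {
  "steps": [
    {"ty": 50,"tz": 13},
    {"ty": 50,"tz": 13},
    {"ty": 50,"tz": 13},
    {"ty": 50,"tz": 13},
    {"ty": 50,"tz": 13}
  ]
}}

```text
invalid input
```

>>> {"op": "play_rows", "data": {
  "steps": [
    {"ty": 50,"tz": 0},
    {"ty": 40,"tz": -22},
    {"ty": 40,"tz": -22},
    {"ty": 40,"tz": -22},
    {}
  ]
}}

```text
invalid input
```

```bash
python3 -c "
from h import *
s=manip.state();print(s['time_s'],s['position'],s['qpos'],go(.378,.2455,s))
q=s['eef_rot'];print(np.round(Ro.from_quat([q[1],q[2],q[3],q[0]]).as_matrix(),3).tolist())"
```

```text
0.3 [ 0.28249374 -0.58520909  0.22223969] [ 1.02184082  0.33346552  0.03987702  1.4656739  -0.01338056  1.34331868
 -0.05852742] [ 4.000e-01  4.471e+02 -7.066e+02]
[[-0.0, 0.901, 0.435], [0.001, 0.435, -0.901], [-1.0, -0.0, -0.001]]
```

All rows probably need every key.

>>> {"op": "play_rows", "data": {
  "steps": [
    {"claw": 87,"tx": 0,"ty": 0,"tz": 0,"yaw": -0.158},
    {"claw": 87,"tx": 0,"ty": 0,"tz": 0,"yaw": -0.158},
    {"claw": 87,"tx": 0,"ty": 0,"tz": 0,"yaw": -0.158},
    {"claw": 87,"tx": 0,"ty": 0,"tz": 0,"yaw": -0.158},
    {"claw": 87,"tx": 0,"ty": 0,"tz": 0,"yaw": -0.158}
  ],
  "newtons": 20
}}

```text
time_s: 0.92
position: [0.2826, -0.5853, 0.2224]
eef_rot: [0.698, 0.115, 0.698, -0.115]
ft_force: [0.5, 0.4, 0.4]
gripper_width: 0.999
```

>>> {"op": "play_rows", "data": {
  "steps": [
    {"claw": 87,"tx": 0,"ty": 0,"tz": 0,"yaw": -0.155},
    {"claw": 87,"tx": 0,"ty": 50,"tz": 13,"yaw": 0},
    {"claw": 87,"tx": 0,"ty": 50,"tz": 13,"yaw": 0},
    {"claw": 87,"tx": 0,"ty": 50,"tz": 13,"yaw": 0},
    {"claw": 87,"tx": 0,"ty": 50,"tz": 13,"yaw": 0}
  ]
}}

```text
time_s: 1.55
position: [0.3693, -0.396, 0.2226]
eef_rot: [0.704, 0.062, 0.704, -0.062]
ft_force: [0.5, 0.4, -0.1]
gripper_width: 1.0
```

>>> {"op": "play_rows", "data": {
  "steps": [
    {"claw": 87,"tx": 0,"ty": 50,"tz": 13,"yaw": 0},
    {"claw": 87,"tx": 0,"ty": 50,"tz": 13,"yaw": 0},
    {"claw": 87,"tx": 0,"ty": 50,"tz": 13,"yaw": 0},
    {"claw": 87,"tx": 0,"ty": 50,"tz": 13,"yaw": 0},
    {"claw": 87,"tx": 0,"ty": 50,"tz": 13,"yaw": 0}
  ]
}}

```text
time_s: 2.17
position: [0.4771, -0.1612, 0.2228]
eef_rot: [0.705, 0.062, 0.704, -0.062]
ft_force: [0.9, -0.2, -0.2]
gripper_width: 1.0
```

```bash
python3 -c "
from h import *
s=manip.state();print(s['time_s'],s['position'],s['qpos'],go(.378,.2455,s))
q=s['eef_rot'];print(np.round(Ro.from_quat([q[1],q[2],q[3],q[0]]).as_matrix(),3).tolist())"
```

```text
2.175 [ 0.47705698 -0.16124253  0.22280832] [ 0.66407729  0.06042414 -0.44092652  1.79420235  0.02709595  1.29227214
  0.04022403] [-2.000e-01  3.831e+02 -1.688e+02]
[[0.0, 0.175, 0.985], [-0.0, 0.985, -0.175], [-1.0, -0.0, 0.001]]
```

>>> {"op": "play_rows", "data": {
  "steps": [
    {"claw": 87,"tx": 0,"ty": 50,"tz": -5,"yaw": 0},
    {"claw": 87,"tx": 0,"ty": 50,"tz": -5,"yaw": 0},
    {"claw": 87,"tx": 0,"ty": 50,"tz": -5,"yaw": 0},
    {"claw": 87,"tx": 0,"ty": 50,"tz": -5,"yaw": 0},
    {"claw": 87,"tx": 0,"ty": 45,"tz": -30,"yaw": 0}
  ]
}}

```text
time_s: 2.8
position: [0.4706, 0.089, 0.2226]
eef_rot: [0.704, 0.063, 0.704, -0.062]
ft_force: [0.3, 0.1, 0.4]
gripper_width: 1.002
```

>>> {"op": "play_rows", "data": {
  "steps": [
    {"claw": 87,"tx": 20,"ty": 46,"tz": -40,"yaw": 0},
    {"claw": 87,"tx": 40,"ty": 46,"tz": -40,"yaw": 0},
    {"claw": 87,"tx": 40,"ty": 46,"tz": -39,"yaw": 0},
    {"claw": 87,"tx": 30,"ty": 0,"tz": 0,"yaw": 0},
    {"claw": 87,"tx": 20,"ty": 0,"tz": 0,"yaw": 0}
  ]
}}

```text
time_s: 3.42
position: [0.3858, 0.2283, 0.0831]
eef_rot: [0.704, 0.061, 0.705, -0.062]
ft_force: [0.5, -0.6, 0.5]
gripper_width: 0.999
```

```bash
python3 -c "
from h import *
s=manip.state();print(s['time_s'],s['position'],s['qpos'],go(.378,.2455,s))"
```

```text
3.425 [0.38584101 0.22828627 0.08311549] [ 0.19716701  0.12707985 -0.8620439   2.06485699  0.11469415  0.99751687
 -0.89763884] [ -0.   15.6 -10.7]
```

>>> {"op": "play_rows", "data": {
  "steps": [
    {"claw": 87,"tx": 10,"ty": 15.5,"tz": -10.5,"yaw": 0},
    {"claw": 87,"tx": 20,"ty": 0,"tz": 0,"yaw": 0},
    {"claw": 87,"tx": 22,"ty": 0,"tz": 0,"yaw": 0},
    {"claw": 87,"tx": 22,"ty": 0,"tz": 0,"yaw": 0},
    {"claw": 87,"tx": 0,"ty": 0,"tz": 0,"yaw": 0}
  ]
}}

```text
time_s: 4.05
position: [0.378, 0.2446, 0.0092]
eef_rot: [0.703, 0.062, 0.705, -0.062]
ft_force: [0.5, -0.3, -0.3]
gripper_width: 0.997
```

>>> {"op": "play_rows", "data": {
  "steps": [
    {"claw": 55,"tx": 0,"ty": 0,"tz": 0,"yaw": 0},
    {"claw": 55,"tx": 0,"ty": 0,"tz": 0,"yaw": 0},
    {"claw": 55,"tx": 0,"ty": 0,"tz": 0,"yaw": 0},
    {"claw": 55,"tx": 0,"ty": 0,"tz": 0,"yaw": 0},
    {"claw": 55,"tx": 0,"ty": 0,"tz": 0,"yaw": 0}
  ],
  "newtons": 25
}}

```text
time_s: 4.68
position: [0.3794, 0.2452, 0.0108]
eef_rot: [0.705, 0.062, 0.704, -0.062]
ft_force: [-1.8, -0.2, 6.7]
gripper_width: 0.731
```

```bash
python3 -c "
from h import *
s=manip.state();print(s['time_s'],s['position'],s['gripper_width']*87)
d=manip.get_image('side');cv2.imwrite('pics/g1.png',cv2.resize(d['frame'][200:400,170:430,::-1],None,fx=2.5,fy=2.5))"
```

```text
4.675 [0.37941195 0.24522556 0.01082057] 63.63372748053184
```

View pics/g1.png

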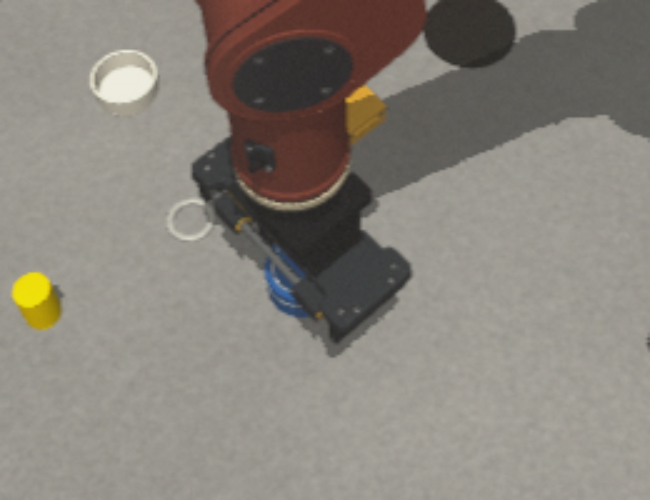

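Blue is gripped: opening 63.6 mm against 64, TCP at (379,245). Lifting and carrying it round to the pad.

>>> {"op": "play_rows", "data": {
  "steps": [
    {"claw": 55,"tx": -30,"ty": 0,"tz": 0,"yaw": 0},
    {"claw": 55,"tx": -40,"ty": 0,"tz": 0,"yaw": 0},
    {"claw": 55,"tx": -40,"ty": 0,"tz": 0,"yaw": 0},
    {"claw": 55,"tx": -20,"ty": -30,"tz": 36,"yaw": 0},
    {"claw": 55,"tx": 0,"ty": -30,"tz": 36,"yaw": 0}
  ]
}}

```text
time_s: 5.35
position: [0.4412, 0.173, 0.1424]
eef_rot: [0.706, 0.062, 0.703, -0.062]
ft_force: [1.2, 0.3, -1.2]
gripper_width: 0.733
```

>>> {"op": "play_rows", "data": {
  "steps": [
    {"claw": 55,"tx": 0,"ty": -30,"tz": 36,"yaw": 0},
    {"claw": 55,"tx": 0,"ty": -32,"tz": 36,"yaw": 0},
    {"claw": 55,"tx": 0,"ty": -49,"tz": 9,"yaw": 0},
    {"claw": 55,"tx": 0,"ty": -49,"tz": 9,"yaw": 0},
    {"claw": 55,"tx": 0,"ty": -49,"tz": 9,"yaw": 0}
  ]
}}

```text
time_s: 5.98
position: [0.5, -0.0513, 0.1402]
eef_rot: [0.704, 0.062, 0.704, -0.062]
ft_force: [0.6, -0.3, -0.5]
gripper_width: 0.725
```

>>> {"op": "play_rows", "data": {
  "steps": [
    {"claw": 55,"tx": 0,"ty": -49,"tz": 9,"yaw": 0},
    {"claw": 55,"tx": 0,"ty": -41,"tz": -23,"yaw": 0},
    {"claw": 55,"tx": 0,"ty": -41,"tz": -23,"yaw": 0},
    {"claw": 55,"tx": 0,"ty": -41,"tz": -23,"yaw": 0},
    {"claw": 55,"tx": 0,"ty": -41,"tz": -23,"yaw": 0}
  ]
}}

```text
time_s: 6.6
position: [0.3801, -0.2459, 0.1403]
eef_rot: [0.704, 0.062, 0.704, -0.062]
ft_force: [0.4, -0.4, -1.8]
gripper_width: 0.728
```

>>> {"op": "play_rows", "data": {
  "steps": [
    {"claw": 55,"tx": 20,"ty": -35,"tz": -20,"yaw": 0},
    {"claw": 55,"tx": 30,"ty": 0,"tz": 0,"yaw": 0},
    {"claw": 55,"tx": 20,"ty": 0,"tz": 0,"yaw": 0},
    {"claw": 55,"tx": 0,"ty": 0,"tz": 0,"yaw": 0}
  ]
}}

```text
time_s: 7.1
position: [0.3544, -0.2751, 0.069]
eef_rot: [0.703, 0.063, 0.705, -0.061]
ft_force: [0.3, 0.1, -1.1]
gripper_width: 0.727
```

```bash
python3 -c "
from h import *
s=manip.state();print(s['time_s'],s['position'],s['qpos'],go(.351,-.2825,s),s['gripper_width']*87)"
```

```text
7.1 [ 0.35436036 -0.27505907  0.06903964] [ 0.93943658  0.0996899  -0.3924008   2.09361653  0.04577314  0.95941526
  0.34639052] [-0.  -7.9 -2. ] 63.28821744157761
```

>>> {"op": "play_rows", "data": {
  "steps": [
    {"claw": 55,"tx": 15,"ty": -8,"tz": -2,"yaw": 0},
    {"claw": 55,"tx": 20,"ty": 0,"tz": 0,"yaw": 0},
    {"claw": 55,"tx": 12,"ty": 0,"tz": 0,"yaw": 0},
    {"claw": 55,"tx": 5,"ty": 0,"tz": 0,"yaw": 0},
    {"claw": 55,"tx": 1,"ty": 0,"tz": 0,"yaw": 0}
  ]
}}

```text
time_s: 7.72
position: [0.3523, -0.2835, 0.0173]
eef_rot: [0.704, 0.062, 0.704, -0.062]
ft_force: [0.4, -0.3, -1.0]
gripper_width: 0.727
```

```bash
python3 -c "
from h import *
s=manip.state();print(s['time_s'],s['position'],s['ft_force'],go(.351,-.2825,s))"
```

```text
7.725 [ 0.35225095 -0.28346403  0.01730697] [ 0.38756197 -0.32750545 -1.01518887] [-0.   0.7 -1.4]
```

>>> {"op": "play_rows", "data": {
  "steps": [
    {"claw": 55,"tx": 2,"ty": 0.5,"tz": -1.5,"yaw": 0},
    {"claw": 55,"tx": 0,"ty": 0,"tz": 0,"yaw": 0},
    {"claw": 87,"tx": 0,"ty": 0,"tz": 0,"yaw": 0},
    {"claw": 87,"tx": 0,"ty": 0,"tz": 0,"yaw": 0},
    {"claw": 87,"tx": 0,"ty": 0,"tz": 0,"yaw": 0}
  ]
}}

```text
time_s: 8.35
position: [0.3506, -0.2826, 0.0152]
eef_rot: [0.704, 0.062, 0.704, -0.062]
ft_force: [0.8, 0.9, -0.4]
gripper_width: 0.963
```

>>> {"op": "play_rows", "data": {
  "steps": [
    {"claw": 87,"tx": -15,"ty": 0,"tz": 0,"yaw": 0},
    {"claw": 87,"tx": -40,"ty": 0,"tz": 0,"yaw": 0},
    {"claw": 87,"tx": -40,"ty": 0,"tz": 0,"yaw": 0},
    {"claw": 87,"tx": 0,"ty": 48,"tz": 25,"yaw": 0},
    {"claw": 87,"tx": 0,"ty": 48,"tz": 25,"yaw": 0}
  ]
}}

```text
time_s: 8.98
position: [0.4179, -0.1964, 0.1121]
eef_rot: [0.705, 0.062, 0.703, -0.063]
ft_force: [0.0, -0.6, 0.3]
gripper_width: 0.998
```

>>> {"op": "play_rows", "data": {
  "steps": [
    {"claw": 87,"tx": 0,"ty": 48,"tz": 25,"yaw": 0},
    {"claw": 87,"tx": 0,"ty": 48,"tz": 25,"yaw": 0},
    {"claw": 87,"tx": 0,"ty": 48,"tz": -17,"yaw": 0},
    {"claw": 87,"tx": 0,"ty": 48,"tz": -17,"yaw": 0},
    {"claw": 87,"tx": 0,"ty": 45,"tz": -17,"yaw": 0}
  ]
}}

```text
time_s: 9.6
position: [0.457, 0.0385, 0.1113]
eef_rot: [0.705, 0.062, 0.704, -0.062]
ft_force: [0.8, 0.1, 0.1]
gripper_width: 0.999
```

>>> {"op": "play_rows", "data": {
  "steps": [
    {"claw": 75,"tx": 0,"ty": 45,"tz": -17,"yaw": 0},
    {"claw": 75,"tx": 0,"ty": 0,"tz": 0,"yaw": 0}
  ]
}}

```text
time_s: 9.85
position: [0.4479, 0.0876, 0.1115]
eef_rot: [0.705, 0.06, 0.704, -0.06]
ft_force: [0.7, -1.0, 0.3]
gripper_width: 0.887
```

```bash
python3 -c "
from h import *
s=manip.state();print(s['time_s'],s['position'],go(.4505,.089,s))
t=manip.get_image('top');d=manip.get_image('side')
for c,u in((t,proj(t,(.351,-.283,.02))),(d,proj(d,(.351,-.283,.02)))):
  p,h,a=loc(c,'blue',u,z=.023,r=26);g,_,ga=loc(c,'green',u,r=34);print(p,a,g,ga)
u=proj(d,(.351,-.283,.02)).astype(int)
a=d['frame'][u[1]-40:u[1]+40,u[0]-50:u[0]+50,::-1];u=proj(t,(.351,-.283,.02)).astype(int);b=t['frame'][u[1]-40:u[1]+40,u[0]-50:u[0]+50,::-1]
cv2.imwrite('pics/p1.png',cv2.resize(np.hstack([a,b]),None,fx=4,fy=4))"
```

```text
9.85 [0.44786646 0.08760094 0.11145974] [0.  1.8 2.4]
[ 0.34792746 -0.28385622  0.023     ] 266.5 [ 0.35175566 -0.28312081  0.005     ] 898.0
[ 0.3510938  -0.28469912  0.023     ] 482.5 [ 0.34975744 -0.27646975  0.005     ] 764.5
```

View pics/p1.png

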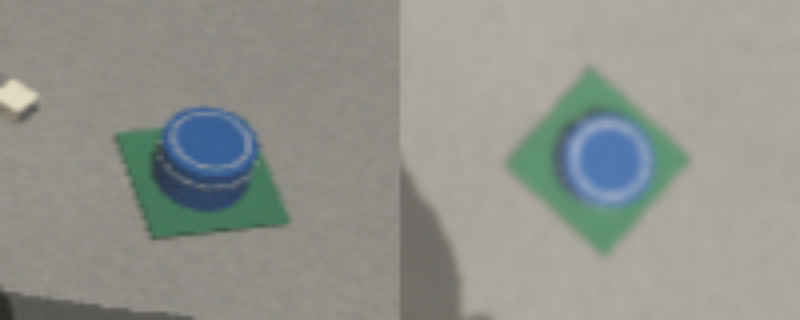

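Blue is upright and centred on the pad at about (351,−283.5). The crops show side lid (210,142) and top (605,158). Brass is next.

>>> {"op": "play_rows", "data": {
  "steps": [
    {"claw": 75,"tx": 40,"ty": 1.5,"tz": 2.5,"yaw": 0},
    {"claw": 75,"tx": 35,"ty": 0,"tz": 0,"yaw": 0},
    {"claw": 75,"tx": 20,"ty": 0,"tz": 0,"yaw": 0},
    {"claw": 75,"tx": 10,"ty": 0,"tz": 0,"yaw": 0},
    {"claw": 75,"tx": 0,"ty": 0,"tz": 0,"yaw": 0}
  ]
}}

```text
time_s: 10.58
position: [0.4512, 0.0842, 0.0052]
eef_rot: [0.704, 0.062, 0.705, -0.063]
ft_force: [0.1, 0.8, -0.1]
gripper_width: 0.86
```

>>> {"op": "play_rows", "data": {
  "steps": [
    {"claw": 32,"tx": 0,"ty": 0,"tz": 0,"yaw": 0},
    {"claw": 32,"tx": 0,"ty": 0,"tz": 0,"yaw": 0},
    {"claw": 32,"tx": 0,"ty": 0,"tz": 0,"yaw": 0},
    {"claw": 32,"tx": 0,"ty": 0,"tz": 0,"yaw": 0},
    {"claw": 32,"tx": 0,"ty": 0,"tz": 0,"yaw": 0}
  ],
  "newtons": 20
}}

```text
time_s: 11.2
position: [0.4511, 0.085, 0.0054]
eef_rot: [0.704, 0.062, 0.704, -0.062]
ft_force: [-1.8, -0.2, 3.0]
gripper_width: 0.46
```

>>> {"op": "play_rows", "data": {
  "steps": [
    {"claw": 32,"tx": 0,"ty": 0,"tz": 0,"yaw": 0},
    {"claw": 32,"tx": 0,"ty": 0,"tz": 0,"yaw": 0}
  ]
}}

```text
time_s: 11.45
position: [0.4511, 0.085, 0.0054]
eef_rot: [0.704, 0.062, 0.704, -0.062]
ft_force: [-2.5, -0.5, 5.3]
gripper_width: 0.456
```

>>> {"op": "play_rows", "data": {
  "steps": [
    {"claw": 32,"tx": -30,"ty": 0,"tz": 0,"yaw": 0},
    {"claw": 32,"tx": -50,"ty": 0,"tz": 0,"yaw": 0},
    {"claw": 32,"tx": -45,"ty": 0,"tz": 0,"yaw": 0},
    {"claw": 32,"tx": 0,"ty": -48,"tz": 10,"yaw": 0},
    {"claw": 32,"tx": 0,"ty": -48,"tz": 10,"yaw": 0}
  ]
}}

```text
time_s: 12.08
position: [0.4544, -0.0141, 0.1308]
eef_rot: [0.705, 0.061, 0.704, -0.062]
ft_force: [1.1, 0.0, -1.2]
gripper_width: 0.46
```

>>> {"op": "play_rows", "data": {
  "steps": [
    {"claw": 32,"tx": 0,"ty": -48,"tz": 10,"yaw": 0},
    {"claw": 32,"tx": 0,"ty": -48,"tz": 10,"yaw": 0},
    {"claw": 32,"tx": 0,"ty": -48,"tz": -18,"yaw": 0},
    {"claw": 32,"tx": 0,"ty": -48,"tz": -18,"yaw": 0},
    {"claw": 32,"tx": 0,"ty": -48,"tz": -18,"yaw": 0}
  ]
}}

```text
time_s: 12.7
position: [0.3774, -0.2447, 0.13]
eef_rot: [0.704, 0.062, 0.704, -0.062]
ft_force: [0.7, -0.1, -1.5]
gripper_width: 0.462
```

>>> {"op": "play_rows", "data": {
  "steps": [
    {"claw": 32,"tx": 0,"ty": -45,"tz": -18,"yaw": 0},
    {"claw": 32,"tx": 0,"ty": 0,"tz": 0,"yaw": 0}
  ]
}}

```text
time_s: 12.95
position: [0.3505, -0.2874, 0.1298]
eef_rot: [0.704, 0.064, 0.705, -0.064]
ft_force: [0.7, 0.9, -0.7]
gripper_width: 0.453
```

```bash
python3 -c "
from h import *
s=manip.state();print(s['time_s'],s['position'],go(.3505,-.2875,s),s['gripper_width']*87)"
```

```text
12.95 [ 0.35046307 -0.28740273  0.12979491] [-0.  -0.1  0.1] 39.409190326509155
```

>>> {"op": "play_rows", "data": {
  "steps": [
    {"claw": 32,"tx": 30,"ty": 0,"tz": 0,"yaw": 0},
    {"claw": 32,"tx": 25,"ty": 0,"tz": 0,"yaw": 0},
    {"claw": 32,"tx": 18,"ty": 0,"tz": 0,"yaw": 0},
    {"claw": 32,"tx": 7,"ty": 0,"tz": 0,"yaw": 0},
    {"claw": 32,"tx": 0,"ty": 0,"tz": 0,"yaw": 0}
  ]
}}

```text
time_s: 13.58
position: [0.3531, -0.284, 0.0501]
eef_rot: [0.704, 0.062, 0.705, -0.062]
ft_force: [0.3, -0.4, -0.9]
gripper_width: 0.457
```

```bash
python3 -c "
from h import *
s=manip.state();print(s['time_s'],s['position'],go(.3505,-.2875,s),s['gripper_width']*87)
t=manip.get_image('top');d=manip.get_image('side')
I=[]
for c in(d,t):
  u=proj(c,(.351,-.283,.05)).astype(int); I.append(c['frame'][u[1]-40:u[1]+40,u[0]-50:u[0]+50,::-1])
cv2.imwrite('pics/p2.png',cv2.resize(np.hstack(I),None,fx=4,fy=4))"
```

```text
13.575 [ 0.35314874 -0.28396643  0.0501331 ] [-0.  -3.9 -2. ] 39.74160227861071
```

View pics/p2.png

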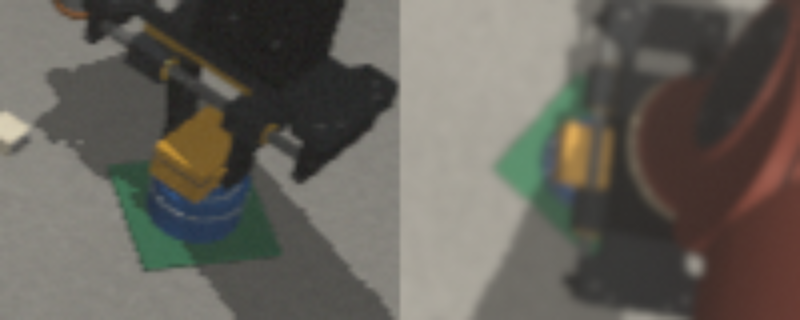

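Brass sits over blue in both views, but the TCP is about 4 mm off its target. Correcting that, then setting it down.

>>> {"op": "play_rows", "data": {
  "steps": [
    {"claw": 32,"tx": 0,"ty": -3.5,"tz": -2,"yaw": 0},
    {"claw": 32,"tx": 3,"ty": 0,"tz": 0,"yaw": 0},
    {"claw": 32,"tx": 1,"ty": 0,"tz": 0,"yaw": 0},
    {"claw": 32,"tx": 0,"ty": 0,"tz": 0,"yaw": 0}
  ]
}}

```text
time_s: 14.18
position: [0.3503, -0.2877, 0.0464]
eef_rot: [0.704, 0.062, 0.704, -0.062]
ft_force: [-0.9, 0.4, 1.3]
gripper_width: 0.458
```

>>> {"op": "play_rows", "data": {
  "steps": [
    {"claw": 60,"tx": 0,"ty": 0,"tz": 0,"yaw": 0},
    {"claw": 60,"tx": 0,"ty": 0,"tz": 0,"yaw": 0},
    {"claw": 60,"tx": 0,"ty": 0,"tz": 0,"yaw": 0},
    {"claw": 60,"tx": -15,"ty": 0,"tz": 0,"yaw": 0},
    {"claw": 60,"tx": -50,"ty": 0,"tz": 0,"yaw": 0}
  ]
}}

```text
time_s: 14.8
position: [0.349, -0.2865, 0.1109]
eef_rot: [0.703, 0.063, 0.706, -0.061]
ft_force: [1.2, -0.7, 0.3]
gripper_width: 0.686
```

>>> {"op": "play_rows", "data": {
  "steps": [
    {"claw": 60,"tx": -20,"ty": 20,"tz": 50,"yaw": 0},
    {"claw": 60,"tx": 0,"ty": 20,"tz": 50,"yaw": 0},
    {"claw": 60,"tx": 0,"ty": 20,"tz": 50,"yaw": 0},
    {"claw": 60,"tx": 0,"ty": 20,"tz": 50,"yaw": 0},
    {"claw": 60,"tx": 0,"ty": 0,"tz": 0,"yaw": 0}
  ]
}}

```text
time_s: 15.42
position: [0.5647, -0.2411, 0.1317]
eef_rot: [0.705, 0.061, 0.704, -0.06]
ft_force: [-0.4, 0.4, 0.9]
gripper_width: 0.687
```

```bash
python3 -c "
from h import *
s=manip.state();print(s['time_s'],s['position'],go(.621,-.197,s),s['gripper_width']*87)
t=manip.get_image('top');d=manip.get_image('side')
I=[]
for c in(d,t):
  u=proj(c,(.351,-.283,.05)).astype(int); I.append(c['frame'][u[1]-40:u[1]+40,u[0]-50:u[0]+50,::-1])
  p,h,a=loc(c,'brass',u,z=.055,r=30);print(p,a);p,h,a=loc(c,'blue',u,z=.023,r=30);print(p,a)
cv2.imwrite('pics/p3.png',cv2.resize(np.hstack(I),None,fx=4,fy=4))"
```

```text
15.425 [ 0.5646983  -0.2411098   0.13169826] [ 0.2 53.1 47.9] 59.79841866975198
[ 0.35262265 -0.29432059  0.055     ] 234.5
[ 0.34261491 -0.27062348  0.023     ] 289.0
[ 0.35125205 -0.28522656  0.055     ] 246.0
None 0
```

View pics/p3.png

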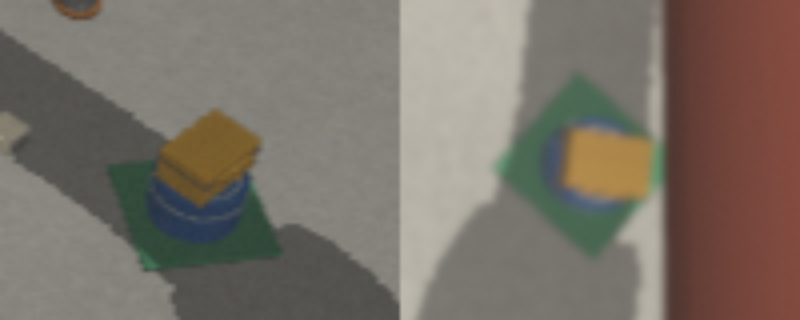

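Brass rests flat on blue, perhaps a little toward −y, and the arm's shadow spoils its mask. I'll fetch red, then re-measure with the arm away.

>>> {"op": "play_rows", "data": {
  "steps": [
    {"claw": 60,"tx": 0,"ty": 27,"tz": 24,"yaw": 0},
    {"claw": 60,"tx": 20,"ty": 26,"tz": 24,"yaw": 0},
    {"claw": 60,"tx": 30,"ty": 0,"tz": 0,"yaw": 0},
    {"claw": 60,"tx": 20,"ty": 0,"tz": 0,"yaw": 0},
    {"claw": 60,"tx": 0,"ty": 0,"tz": 0,"yaw": 0}
  ]
}}

```text
time_s: 16.15
position: [0.6158, -0.2012, 0.0601]
eef_rot: [0.703, 0.063, 0.705, -0.063]
ft_force: [-0.2, -0.2, 0.4]
gripper_width: 0.691
```

```bash
python3 -c "
from h import *
s=manip.state();print(s['time_s'],s['position'],go(.621,-.197,s),s['gripper_width']*87)
t=manip.get_image('top');d=manip.get_image('side')
C['brass']=(.055,(12,110,50),(26,255,255));C['blue']=(.023,(100,80,30),(125,255,255))
I=[]
for c in(d,t):
  u=proj(c,(.351,-.283,.05)).astype(int); im=c['frame'].copy()
  for n in('brass','blue'):
    p,h,a=loc(c,n,u,r=28);print(n,p,a); cv2.polylines(im,[h],True,(255,0,255))
    if n=='brass':
      print(np.round([ray(c,v,.069)[:2]*1000 for v in cv2.approxPolyDP(h,2,True)[:,0]]).tolist())
  I.append(cv2.resize(im[u[1]-32:u[1]+32,u[0]-40:u[0]+40,::-1],None,fx=5,fy=5,interpolation=0))
cv2.imwrite('pics/p4.png',np.hstack(I))"
```

```text
16.15 [ 0.61583067 -0.20122358  0.06014044] [-0.   5.1  4.3] 60.15201706385697
brass [ 0.35197761 -0.28496856  0.055     ] 358.0
[[365.0, -312.0], [328.0, -304.0], [322.0, -281.0], [333.0, -233.0], [365.0, -239.0], [374.0, -259.0]]
blue [ 0.34440879 -0.27060322  0.023     ] 312.0
brass [ 0.35255314 -0.27070632  0.055     ] 130.5
[[371.0, -276.0], [334.0, -281.0], [340.0, -252.0], [371.0, -257.0]]
blue [ 0.32602091 -0.27217297  0.023     ] 3.5
```

View pics/p4.png

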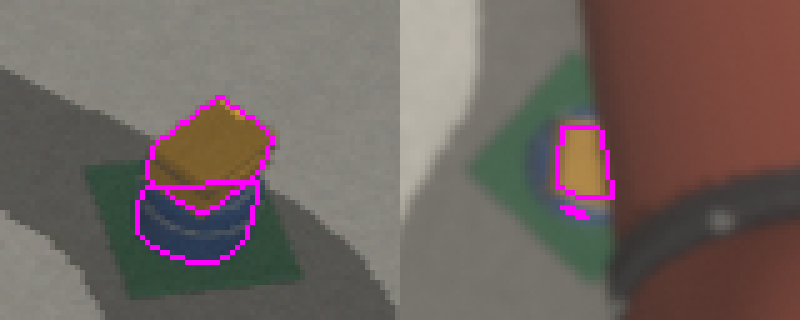

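Side now gives brass (352,−285), earlier top (351,−285), and blue (351,−284), all well inside tolerance. Grasping red.

>>> {"op": "play_rows", "data": {
  "steps": [
    {"claw": 60,"tx": 10,"ty": 5,"tz": 4.5,"yaw": 0},
    {"claw": 60,"tx": 25,"ty": 0,"tz": 0,"yaw": 0},
    {"claw": 60,"tx": 13,"ty": 0,"tz": 0,"yaw": 0},
    {"claw": 60,"tx": 6,"ty": 0,"tz": 0,"yaw": 0},
    {"claw": 60,"tx": 0,"ty": 0,"tz": 0,"yaw": 0}
  ]
}}

```text
time_s: 16.88
position: [0.6232, -0.196, 0.0073]
eef_rot: [0.704, 0.062, 0.704, -0.062]
ft_force: [0.6, 0.8, 0.5]
gripper_width: 0.692
```

>>> {"op": "play_rows", "data": {
  "steps": [
    {"claw": 28,"tx": 0,"ty": 0,"tz": 0,"yaw": 0},
    {"claw": 28,"tx": 0,"ty": 0,"tz": 0,"yaw": 0},
    {"claw": 28,"tx": 0,"ty": 0,"tz": 0,"yaw": 0},
    {"claw": 28,"tx": 0,"ty": 0,"tz": 0,"yaw": 0},
    {"claw": 28,"tx": 0,"ty": 0,"tz": 0,"yaw": 0}
  ],
  "newtons": 15
}}

```text
time_s: 17.5
position: [0.6232, -0.196, 0.0075]
eef_rot: [0.704, 0.062, 0.704, -0.062]
ft_force: [-2.0, -0.9, 3.2]
gripper_width: 0.409
```

```bash
python3 -c "
from h import *
s=manip.state();print(s['time_s'],s['position'],go(.621,-.197,s),s['gripper_width']*87,s['ft_force'])"
```

```text
17.5 [ 0.62317804 -0.1960117   0.00753473] [-0.  -1.4 -2. ] 35.56677442879076 [-2.04291601 -0.87536435  3.15025233]
```

>>> {"op": "play_rows", "data": {
  "steps": [
    {"claw": 28,"tx": -30,"ty": 0,"tz": 0,"yaw": 0},
    {"claw": 28,"tx": -50,"ty": 0,"tz": 0,"yaw": 0},
    {"claw": 28,"tx": -50,"ty": 0,"tz": 0,"yaw": 0},
    {"claw": 28,"tx": -15,"ty": -22,"tz": -42,"yaw": 0},
    {"claw": 28,"tx": 0,"ty": -22,"tz": -42,"yaw": 0}
  ]
}}

```text
time_s: 18.12
position: [0.5327, -0.2248, 0.1537]
eef_rot: [0.705, 0.062, 0.703, -0.062]
ft_force: [-0.7, -0.8, -0.2]
gripper_width: 0.407
```

>>> {"op": "play_rows", "data": {
  "steps": [
    {"claw": 28,"tx": 0,"ty": -22,"tz": -42,"yaw": 0},
    {"claw": 28,"tx": 0,"ty": -22,"tz": -42,"yaw": 0},
    {"claw": 28,"tx": 0,"ty": -22,"tz": -42,"yaw": 0},
    {"claw": 28,"tx": 0,"ty": -24,"tz": -42,"yaw": 0},
    {"claw": 28,"tx": 0,"ty": 0,"tz": 0,"yaw": 0}
  ]
}}

```text
time_s: 18.75
position: [0.3482, -0.2853, 0.1521]
eef_rot: [0.704, 0.064, 0.705, -0.064]
ft_force: [1.0, 0.3, -0.2]
gripper_width: 0.407
```

>>> {"op": "play_rows", "data": {
  "steps": [
    {"claw": 28,"tx": 25,"ty": 0,"tz": 0,"yaw": 0},
    {"claw": 28,"tx": 20,"ty": 0,"tz": 0,"yaw": 0},
    {"claw": 28,"tx": 0,"ty": 0,"tz": 0,"yaw": 0},
    {"claw": 28,"tx": 0,"ty": 0,"tz": 0,"yaw": 0}
  ]
}}

```text
time_s: 19.25
position: [0.3523, -0.2837, 0.1079]
eef_rot: [0.705, 0.062, 0.704, -0.062]
ft_force: [-1.0, -0.1, -0.8]
gripper_width: 0.411
```

```bash
python3 -c "
from h import *
s=manip.state();print(s['time_s'],s['position'],go(.3515,-.284,s),s['gripper_width']*87,s['ft_force'])"
```

```text
19.25 [ 0.35227216 -0.28373317  0.10793793] [-0.  -0.4 -0.7] 35.715283012620475 [-0.97262921 -0.06835203 -0.83907024]
```

>>> {"op": "play_rows", "data": {
  "steps": [
    {"claw": 28,"tx": 16,"ty": 0,"tz": 0,"yaw": 0},
    {"claw": 28,"tx": 9,"ty": 0,"tz": 0,"yaw": 0},
    {"claw": 28,"tx": 4,"ty": 0,"tz": 0,"yaw": 0},
    {"claw": 28,"tx": 0,"ty": 0,"tz": 0,"yaw": 0},
    {"claw": 28,"tx": 0,"ty": 0,"tz": 0,"yaw": 0}
  ]
}}

```text
time_s: 19.88
position: [0.3517, -0.2839, 0.0785]
eef_rot: [0.704, 0.062, 0.704, -0.062]
ft_force: [0.7, -0.6, -0.6]
gripper_width: 0.411
```

```bash
python3 -c "
from h import *
s=manip.state();print(s['time_s'],s['position'],go(.3515,-.284,s),s['gripper_width']*87,s['ft_force'])"
```

```text
19.875 [ 0.35171629 -0.28387646  0.07849195] [-0.  -0.2 -0.2] 35.71391534623165 [ 0.6608884  -0.59809562 -0.58151338]
```

>>> {"op": "play_rows", "data": {
  "steps": [
    {"claw": 28,"tx": 2,"ty": 0,"tz": 0,"yaw": 0},
    {"claw": 28,"tx": 0,"ty": 0,"tz": 0,"yaw": 0},
    {"claw": 56,"tx": 0,"ty": 0,"tz": 0,"yaw": 0},
    {"claw": 56,"tx": 0,"ty": 0,"tz": 0,"yaw": 0},
    {"claw": 56,"tx": 0,"ty": 0,"tz": 0,"yaw": 0}
  ]
}}

```text
time_s: 20.5
position: [0.3515, -0.2838, 0.0762]
eef_rot: [0.704, 0.062, 0.704, -0.062]
ft_force: [0.0, 0.4, -0.0]
gripper_width: 0.619
```

>>> {"op": "play_rows", "data": {
  "steps": [
    {"claw": 56,"tx": -15,"ty": 0,"tz": 0,"yaw": 0},
    {"claw": 56,"tx": -40,"ty": 0,"tz": 0,"yaw": 0},
    {"claw": 56,"tx": -30,"ty": 20,"tz": 20,"yaw": 0},
    {"claw": 87,"tx": 0,"ty": 48,"tz": 25,"yaw": 0},
    {"claw": 87,"tx": 0,"ty": 48,"tz": 25,"yaw": 0}
  ]
}}

```text
time_s: 21.12
position: [0.442, -0.181, 0.163]
eef_rot: [0.705, 0.062, 0.704, -0.063]
ft_force: [0.6, 0.2, 0.0]
gripper_width: 0.79
```

>>> {"op": "play_rows", "data": {
  "steps": [
    {"claw": 87,"tx": 0,"ty": 48,"tz": 18,"yaw": 0},
    {"claw": 87,"tx": 0,"ty": 48,"tz": 18,"yaw": 0},
    {"claw": 87,"tx": 0,"ty": 48,"tz": 18,"yaw": 0},
    {"claw": 87,"tx": 0,"ty": 48,"tz": 18,"yaw": 0},
    {"claw": 87,"tx": 0,"ty": 48,"tz": 18,"yaw": 0}
  ]
}}

```text
time_s: 21.75
position: [0.5724, 0.0398, 0.1625]
eef_rot: [0.705, 0.062, 0.704, -0.063]
ft_force: [0.1, -0.5, -0.5]
gripper_width: 0.996
```

```bash
python3 -c "
from h import *
s=manip.state();print(s['time_s'],s['position'],go(.650,.198,s))
t=manip.get_image('top');d=manip.get_image('side')
C['red']=(.084,(170,110,60),(180,255,255));C['brass']=(.055,(12,110,50),(26,255,255));C['blue']=(.023,(100,80,30),(125,255,255))
I=[]
for c in(d,t):
  u=proj(c,(.351,-.283,.06)).astype(int); im=c['frame'].copy()
  for n in('red','brass','blue'):
    p,h,a=loc(c,n,u,r=32);print(n,p,a); cv2.polylines(im,[h],True,(255,0,255))
  I.append(cv2.resize(im[u[1]-32:u[1]+32,u[0]-40:u[0]+40,::-1],None,fx=5,fy=5,interpolation=0))
cv2.imwrite('pics/p5.png',np.hstack(I))"
```

```text
21.75 [0.57235362 0.03984586 0.16247176] [  0.  169.3  48.6]
red [ 0.3522628  -0.28686873  0.084     ] 181.5
brass [ 0.35056931 -0.28024526  0.055     ] 299.5
blue [ 0.34419805 -0.27241674  0.023     ] 321.0
red [ 0.35334819 -0.28606101  0.084     ] 111.5
brass [ 0.34899658 -0.28109485  0.055     ] 235.5
blue [ 0.35137158 -0.27777087  0.023     ] 264.5
```

View pics/p5.png

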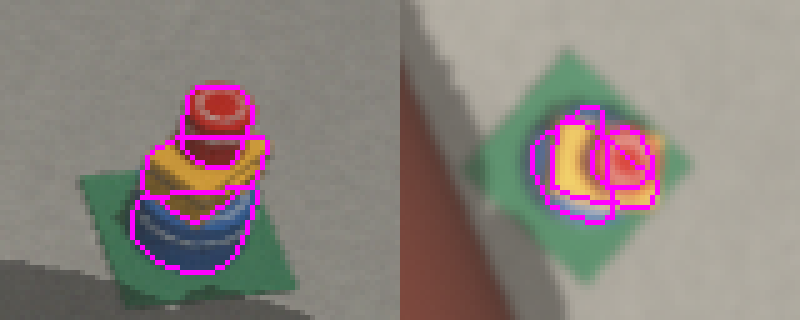

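The pile stands. Red is at (353,−286) and brass at (351.5,−285). Crops show side red at (217,122) and top at (625,157). On to the dish.

>>> {"op": "play_rows", "data": {
  "steps": [
    {"claw": 87,"tx": 0,"ty": 42,"tz": 12,"yaw": 0},
    {"claw": 87,"tx": 0,"ty": 42,"tz": 12,"yaw": 0},
    {"claw": 87,"tx": 0,"ty": 42,"tz": 12,"yaw": 0},
    {"claw": 87,"tx": 30,"ty": 42,"tz": 12,"yaw": 0},
    {"claw": 87,"tx": 40,"ty": 0,"tz": 0,"yaw": 0}
  ]
}}

```text
time_s: 22.48
position: [0.6489, 0.2, 0.0922]
eef_rot: [0.705, 0.062, 0.704, -0.06]
ft_force: [-0.7, 0.4, -0.3]
gripper_width: 1.003
```

>>> {"op": "play_rows", "data": {
  "steps": [
    {"claw": 87,"tx": 20,"ty": 0,"tz": 0,"yaw": 0},
    {"claw": 87,"tx": 0,"ty": 0,"tz": 0,"yaw": 0},
    {"claw": 87,"tx": 0,"ty": 0,"tz": 0,"yaw": 0}
  ]
}}

```text
time_s: 22.85
position: [0.6491, 0.1952, 0.0732]
eef_rot: [0.705, 0.063, 0.704, -0.062]
ft_force: [-0.3, 0.4, 0.9]
gripper_width: 1.003
```

```bash
python3 -c "
from h import *
s=manip.state();print(s['time_s'],s['position'],go(.650,.198,s))"
```

```text
22.85 [0.6490841  0.19519066 0.07320076] [0.  2.9 0.4]
```

>>> {"op": "play_rows", "data": {
  "steps": [
    {"claw": 87,"tx": 20,"ty": 3,"tz": 0.5,"yaw": 0},
    {"claw": 87,"tx": 25,"ty": 0,"tz": 0,"yaw": 0},
    {"claw": 87,"tx": 16,"ty": 0,"tz": 0,"yaw": 0},
    {"claw": 87,"tx": 6,"ty": 0,"tz": 0,"yaw": 0},
    {"claw": 87,"tx": 0,"ty": 0,"tz": 0,"yaw": 0}
  ]
}}

```text
time_s: 23.48
position: [0.6491, 0.1986, 0.0042]
eef_rot: [0.704, 0.062, 0.704, -0.062]
ft_force: [0.9, -0.9, 0.8]
gripper_width: 1.001
```

>>> {"op": "play_rows", "data": {
  "steps": [
    {"claw": 55,"tx": 0,"ty": 0,"tz": 0,"yaw": 0},
    {"claw": 55,"tx": 0,"ty": 0,"tz": 0,"yaw": 0},
    {"claw": 55,"tx": 0,"ty": 0,"tz": 0,"yaw": 0},
    {"claw": 55,"tx": 0,"ty": 0,"tz": 0,"yaw": 0},
    {"claw": 55,"tx": 0,"ty": 0,"tz": 0,"yaw": 0}
  ],
  "newtons": 15
}}

```text
time_s: 24.1
position: [0.6493, 0.1986, 0.0047]
eef_rot: [0.705, 0.062, 0.704, -0.062]
ft_force: [-1.5, -0.6, 4.0]
gripper_width: 0.72
```

```bash
python3 -c "
from h import *
s=manip.state();print(s['time_s'],s['position'],go(.650,.198,s),s['gripper_width']*87,s['ft_force'])"
```

```text
24.1 [0.64927802 0.19864505 0.00468308] [ 0.  -0.5  0.8] 62.60324095789968 [-1.5179461  -0.57341495  3.97958002]
```

>>> {"op": "play_rows", "data": {
  "steps": [
    {"claw": 55,"tx": -20,"ty": 0,"tz": 0,"yaw": 0},
    {"claw": 55,"tx": -40,"ty": 0,"tz": 0,"yaw": 0},
    {"claw": 55,"tx": -40,"ty": 0,"tz": 0,"yaw": 0},
    {"claw": 55,"tx": 0,"ty": -44,"tz": -25,"yaw": 0},
    {"claw": 55,"tx": 0,"ty": -44,"tz": -25,"yaw": 0}
  ]
}}

```text
time_s: 24.72
position: [0.584, 0.1205, 0.1057]
eef_rot: [0.705, 0.062, 0.704, -0.062]
ft_force: [0.0, -0.8, -0.3]
gripper_width: 0.721
```

>>> {"op": "play_rows", "data": {
  "steps": [
    {"claw": 55,"tx": 0,"ty": -44,"tz": -25,"yaw": 0},
    {"claw": 55,"tx": 0,"ty": -44,"tz": -25,"yaw": 0},
    {"claw": 55,"tx": 0,"ty": -44,"tz": -25,"yaw": 0},
    {"claw": 55,"tx": 0,"ty": -44,"tz": -25,"yaw": 0},
    {"claw": 55,"tx": 0,"ty": -44,"tz": -25,"yaw": 0}
  ]
}}

```text
time_s: 25.35
position: [0.422, -0.075, 0.1052]
eef_rot: [0.705, 0.062, 0.704, -0.062]
ft_force: [0.8, 0.2, -0.5]
gripper_width: 0.724
```

>>> {"op": "play_rows", "data": {
  "steps": [
    {"claw": 55,"tx": 20,"ty": 0,"tz": 0,"yaw": 0},
    {"claw": 55,"tx": 20,"ty": 0,"tz": 0,"yaw": 0},
    {"claw": 55,"tx": 0,"ty": 0,"tz": 0,"yaw": 0},
    {"claw": 55,"tx": 0,"ty": 0,"tz": 0,"yaw": 0}
  ]
}}

```text
time_s: 25.85
position: [0.4235, -0.0738, 0.0653]
eef_rot: [0.705, 0.062, 0.704, -0.062]
ft_force: [-0.4, 0.3, -0.6]
gripper_width: 0.722
```

```bash
python3 -c "
from h import *
s=manip.state();print(s['time_s'],s['position'],s['qpos'],go(.4225,-.0725,s),s['gripper_width']*87,s['ft_force'])"
```

```text
25.85 [ 0.42345351 -0.07378433  0.06529144] [ 0.75710452  0.08890403 -0.70327479  2.12786616  0.07109076  0.94607493
 -0.16111044] [-0.   1.1 -1.2] 62.77498609642567 [-0.43824857  0.27225808 -0.56359159]
```

>>> {"op": "play_rows", "data": {
  "steps": [
    {"claw": 55,"tx": 22,"ty": 1,"tz": -1,"yaw": 0},
    {"claw": 55,"tx": 18,"ty": 0,"tz": 0,"yaw": 0},
    {"claw": 55,"tx": 9,"ty": 0,"tz": 0,"yaw": 0},
    {"claw": 55,"tx": 4,"ty": 0,"tz": 0,"yaw": 0},
    {"claw": 55,"tx": 0,"ty": 0,"tz": 0,"yaw": 0}
  ]
}}

```text
time_s: 26.48
position: [0.4224, -0.0728, 0.0116]
eef_rot: [0.705, 0.062, 0.704, -0.062]
ft_force: [-0.3, -0.1, -1.2]
gripper_width: 0.726
```

```bash
python3 -c "
from h import *
s=manip.state();print(s['time_s'],s['position'],go(.4225,-.0725,s),s['gripper_width']*87,s['ft_force'])"
```

```text
26.475 [ 0.42240514 -0.07283359  0.01164033] [0.  0.3 0. ] 63.186359330880904 [-0.27475138 -0.10296318 -1.22257093]
```

>>> {"op": "play_rows", "data": {
  "steps": [
    {"claw": 55,"tx": 2,"ty": 0,"tz": 0,"yaw": 0},
    {"claw": 55,"tx": 0,"ty": 0,"tz": 0,"yaw": 0},
    {"claw": 87,"tx": 0,"ty": 0,"tz": 0,"yaw": 0},
    {"claw": 87,"tx": 0,"ty": 0,"tz": 0,"yaw": 0},
    {"claw": 87,"tx": 0,"ty": 0,"tz": 0,"yaw": 0}
  ]
}}

```text
time_s: 27.1
position: [0.422, -0.0728, 0.0092]
eef_rot: [0.704, 0.062, 0.704, -0.062]
ft_force: [0.1, 0.4, -0.2]
gripper_width: 0.956
```

>>> {"op": "play_rows", "data": {
  "steps": [
    {"claw": 87,"tx": -20,"ty": 0,"tz": 0,"yaw": 0},
    {"claw": 87,"tx": -50,"ty": 0,"tz": 0,"yaw": 0},
    {"claw": 87,"tx": -50,"ty": 0,"tz": 0,"yaw": 0},
    {"claw": 75,"tx": 0,"ty": 49,"tz": 10,"yaw": 0},
    {"claw": 65,"tx": 0,"ty": 49,"tz": 10,"yaw": 0}
  ]
}}

```text
time_s: 27.72
position: [0.4597, 0.0206, 0.1302]
eef_rot: [0.705, 0.063, 0.704, -0.063]
ft_force: [-0.1, -0.1, 0.1]
gripper_width: 0.854
```

>>> {"op": "play_rows", "data": {
  "steps": [
    {"claw": 65,"tx": 0,"ty": 49,"tz": 2,"yaw": 0},
    {"claw": 65,"tx": 0,"ty": 49,"tz": 2,"yaw": 0},
    {"claw": 65,"tx": 0,"ty": 49,"tz": 2,"yaw": 0},
    {"claw": 65,"tx": 0,"ty": 49,"tz": 2,"yaw": 0},
    {"claw": 65,"tx": 0,"ty": 49,"tz": 2,"yaw": 0}
  ]
}}

```text
time_s: 28.35
position: [0.512, 0.2609, 0.129]
eef_rot: [0.704, 0.062, 0.704, -0.062]
ft_force: [1.5, -0.5, 0.7]
gripper_width: 0.746
```

>>> {"op": "play_rows", "data": {
  "steps": [
    {"claw": 65,"tx": 0,"ty": 49,"tz": 2,"yaw": 0},
    {"claw": 65,"tx": 0,"ty": 49,"tz": 2,"yaw": 0},
    {"claw": 65,"tx": 20,"ty": 45,"tz": 1,"yaw": 0},
    {"claw": 65,"tx": 15,"ty": 0,"tz": 0,"yaw": 0},
    {"claw": 65,"tx": 0,"ty": 0,"tz": 0,"yaw": 0}
  ]
}}

```text
time_s: 28.98
position: [0.5409, 0.3983, 0.0925]
eef_rot: [0.704, 0.061, 0.705, -0.063]
ft_force: [0.1, -0.7, 0.2]
gripper_width: 0.744
```

```bash
python3 -c "
from h import *
s=manip.state();print(s['time_s'],s['position'],s['qpos'],go(.541,.4035,s))
t=manip.get_image('top');d=manip.get_image('side')
C['dish']=(.03,(0,0,150),(180,60,255))
I=[]
for c in(d,t):
  u=proj(c,(.4225,-.0725,.02)).astype(int); im=c['frame'].copy()
  p,h,a=loc(c,'dish',u,r=17);print(p,a)
  if h is not None: cv2.polylines(im,[h],True,(255,0,255))
  I.append(cv2.resize(im[u[1]-32:u[1]+32,u[0]-40:u[0]+40,::-1],None,fx=5,fy=5,interpolation=0))
cv2.imwrite('pics/p6.png',np.hstack(I))"
```

```text
28.975 [0.54094681 0.39834618 0.09247274] [-0.10771949  0.61828564 -0.84423511  1.51572182  0.47763335  1.22733908
 -1.19979018] [-0.   5.1 -0.8]
[ 0.41886334 -0.07104865  0.03      ] 434.0
[ 0.42187624 -0.07509771  0.03      ] 350.0
```

View pics/p6.png

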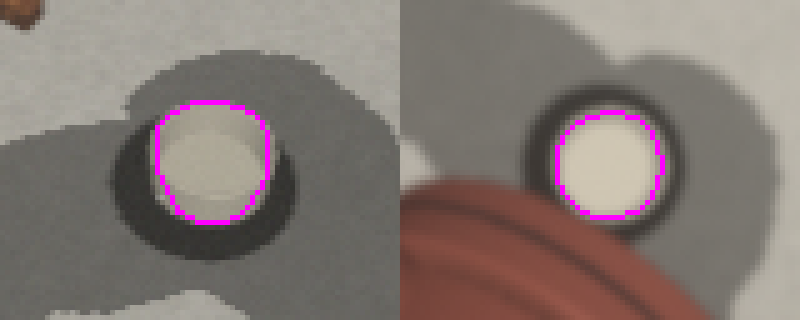

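Dish is flat on the coaster at about (422,−75), with the coaster at (422.8,−72.7). Now I'll grip the wax by its upper part, tip at 26 mm.

>>> {"op": "play_rows", "data": {
  "steps": [
    {"claw": 65,"tx": 5,"ty": 4.5,"tz": -0.5,"yaw": 0},
    {"claw": 65,"tx": 25,"ty": 0,"tz": 0,"yaw": 0},
    {"claw": 65,"tx": 20,"ty": 0,"tz": 0,"yaw": 0},
    {"claw": 65,"tx": 12,"ty": 0,"tz": 0,"yaw": 0},
    {"claw": 65,"tx": 4,"ty": 0,"tz": 0,"yaw": 0}
  ]
}}

```text
time_s: 29.7
position: [0.5417, 0.4037, 0.0275]
eef_rot: [0.704, 0.062, 0.705, -0.062]
ft_force: [-0.4, -0.6, 0.4]
gripper_width: 0.749
```

>>> {"op": "play_rows", "data": {
  "steps": [
    {"claw": 65,"tx": 0,"ty": 0,"tz": 0,"yaw": 0},
    {"claw": 65,"tx": 0,"ty": 0,"tz": 0,"yaw": 0}
  ]
}}

```text
time_s: 29.95
position: [0.5422, 0.4044, 0.029]
eef_rot: [0.705, 0.062, 0.704, -0.062]
ft_force: [-0.6, 0.1, 0.2]
gripper_width: 0.748
```

```bash
python3 -c "
from h import *
s=manip.state();print(s['time_s'],s['position'],go(.541,.4035,s))"
```

```text
29.95 [0.54221596 0.40441088 0.02903987] [-0.  -1.1 -1. ]
```

>>> {"op": "play_rows", "data": {
  "steps": [
    {"claw": 65,"tx": 3,"ty": -1,"tz": -1,"yaw": 0},
    {"claw": 25,"tx": 0,"ty": 0,"tz": 0,"yaw": 0},
    {"claw": 25,"tx": 0,"ty": 0,"tz": 0,"yaw": 0},
    {"claw": 25,"tx": 0,"ty": 0,"tz": 0,"yaw": 0},
    {"claw": 25,"tx": 0,"ty": 0,"tz": 0,"yaw": 0}
  ],
  "newtons": 12
}}

```text
time_s: 30.58
position: [0.5408, 0.4033, 0.0253]
eef_rot: [0.704, 0.062, 0.704, -0.062]
ft_force: [0.0, -0.0, -0.4]
gripper_width: 0.375
```

>>> {"op": "play_rows", "data": {
  "steps": [
    {"claw": 25,"tx": 0,"ty": 0,"tz": 0,"yaw": 0},
    {"claw": 25,"tx": 0,"ty": 0,"tz": 0,"yaw": 0},
    {"claw": 25,"tx": 0,"ty": 0,"tz": 0,"yaw": 0}
  ]
}}

```text
time_s: 30.95
position: [0.5407, 0.4033, 0.0253]
eef_rot: [0.704, 0.062, 0.704, -0.062]
ft_force: [0.6, 0.6, -0.1]
gripper_width: 0.36
```

```bash
python3 -c "
from h import *
s=manip.state();print(s['time_s'],s['position'],go(.541,.4035,s),s['gripper_width']*87,s['ft_force'])"
```

```text
30.95 [0.5407076  0.40329086 0.02530527] [0.  0.3 0.3] 31.298245538756376 [ 0.63965392  0.59542189 -0.14498681]
```

>>> {"op": "play_rows", "data": {
  "steps": [
    {"claw": 25,"tx": -20,"ty": 0,"tz": 0,"yaw": 0},
    {"claw": 25,"tx": -40,"ty": 0,"tz": 0,"yaw": 0},
    {"claw": 25,"tx": -40,"ty": 0,"tz": 0,"yaw": 0},
    {"claw": 25,"tx": 0,"ty": -40,"tz": -3,"yaw": 0},
    {"claw": 25,"tx": 0,"ty": -49,"tz": -3,"yaw": 0}
  ]
}}

```text
time_s: 31.58
position: [0.519, 0.3172, 0.1272]
eef_rot: [0.705, 0.062, 0.704, -0.061]
ft_force: [0.1, -0.6, 0.4]
gripper_width: 0.363
```

>>> {"op": "play_rows", "data": {
  "steps": [
    {"claw": 25,"tx": 0,"ty": -49,"tz": -3,"yaw": 0},
    {"claw": 25,"tx": 0,"ty": -49,"tz": -3,"yaw": 0},
    {"claw": 25,"tx": 0,"ty": -49,"tz": -3,"yaw": 0},
    {"claw": 25,"tx": 0,"ty": -49,"tz": -3,"yaw": 0},
    {"claw": 25,"tx": 0,"ty": -49,"tz": -3,"yaw": 0}
  ]
}}

```text
time_s: 32.2
position: [0.4614, 0.0769, 0.1264]
eef_rot: [0.705, 0.062, 0.704, -0.062]
ft_force: [0.5, -0.5, 0.1]
gripper_width: 0.361
```

>>> {"op": "play_rows", "data": {
  "steps": [
    {"claw": 25,"tx": 0,"ty": -49,"tz": -3,"yaw": 0},
    {"claw": 25,"tx": 0,"ty": -49,"tz": -3,"yaw": 0},
    {"claw": 25,"tx": 0,"ty": -40,"tz": -4,"yaw": 0},
    {"claw": 25,"tx": 0,"ty": -18,"tz": -2,"yaw": 0},
    {"claw": 25,"tx": 20,"ty": 0,"tz": 0,"yaw": 0}
  ]
}}

```text
time_s: 32.83
position: [0.4235, -0.0751, 0.1072]
eef_rot: [0.706, 0.062, 0.703, -0.064]
ft_force: [1.1, -0.1, -0.5]
gripper_width: 0.36
```

>>> {"op": "play_rows", "data": {
  "steps": [
    {"claw": 25,"tx": 15,"ty": 0,"tz": 0,"yaw": 0},
    {"claw": 25,"tx": 0,"ty": 0,"tz": 0,"yaw": 0},
    {"claw": 25,"tx": 0,"ty": 0,"tz": 0,"yaw": 0}
  ]
}}

```text
time_s: 33.2
position: [0.4229, -0.073, 0.0908]
eef_rot: [0.705, 0.062, 0.704, -0.062]
ft_force: [1.0, 0.6, -0.5]
gripper_width: 0.363
```

```bash
python3 -c "
from h import *
s=manip.state();print(s['time_s'],s['position'],go(.4225,-.0745,s),s['gripper_width']*87,s['ft_force'])"
```

```text
33.2 [ 0.42285145 -0.07298539  0.09079497] [-0.  -1.6 -0.1] 31.60359728663506 [ 0.96404716  0.61641334 -0.46838903]
```

>>> {"op": "play_rows", "data": {
  "steps": [
    {"claw": 25,"tx": 22,"ty": -1.5,"tz": 0,"yaw": 0},
    {"claw": 25,"tx": 18,"ty": 0,"tz": 0,"yaw": 0},
    {"claw": 25,"tx": 9,"ty": 0,"tz": 0,"yaw": 0},
    {"claw": 25,"tx": 5,"ty": 0,"tz": 0,"yaw": 0},
    {"claw": 25,"tx": 0,"ty": 0,"tz": 0,"yaw": 0}
  ]
}}

```text
time_s: 33.83
position: [0.4224, -0.0748, 0.0365]
eef_rot: [0.704, 0.062, 0.704, -0.062]
ft_force: [0.9, -0.1, -0.5]
gripper_width: 0.364
```

>>> {"op": "play_rows", "data": {
  "steps": [
    {"claw": 25,"tx": 0,"ty": 0,"tz": 0,"yaw": 0},
    {"claw": 25,"tx": 0,"ty": 0,"tz": 0,"yaw": 0}
  ]
}}

```text
time_s: 34.08
position: [0.4225, -0.075, 0.0367]
eef_rot: [0.705, 0.062, 0.704, -0.062]
ft_force: [-0.3, 0.5, -0.2]
gripper_width: 0.364
```

```bash
python3 -c "
from h import *
s=manip.state();print(s['time_s'],s['position'],go(.4225,-.0745,s),s['gripper_width']*87,s['ft_force'])
t=manip.get_image('top');d=manip.get_image('side')
I=[]
for c in(d,t):
  u=proj(c,(.4225,-.0725,.03)).astype(int); I.append(cv2.resize(c['frame'][u[1]-32:u[1]+32,u[0]-40:u[0]+40,::-1],None,fx=5,fy=5))
cv2.imwrite('pics/p7.png',np.hstack(I))"
```

```text
34.075 [ 0.42248889 -0.07502306  0.03665685] [-0.   0.5 -0.1] 31.63742273028871 [-0.3147807   0.4639439  -0.17204528]
```

View pics/p7.png

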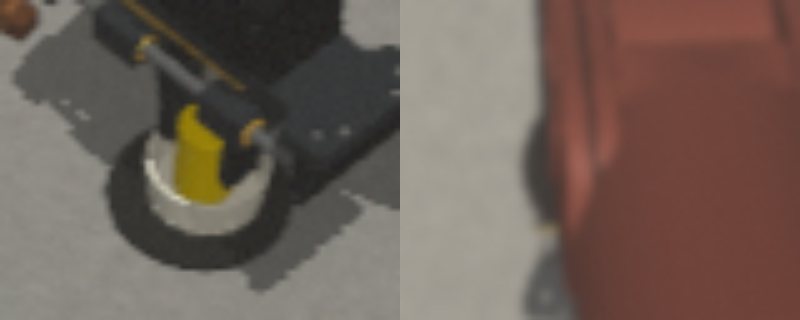

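The wax is inside the dish with the fingers above the rim. Setting it down and backing off.

>>> {"op": "play_rows", "data": {
  "steps": [
    {"claw": 25,"tx": 1.5,"ty": 0,"tz": 0,"yaw": 0},
    {"claw": 25,"tx": 0.7,"ty": 0,"tz": 0,"yaw": 0},
    {"claw": 25,"tx": 0,"ty": 0,"tz": 0,"yaw": 0},
    {"claw": 50,"tx": 0,"ty": 0,"tz": 0,"yaw": 0},
    {"claw": 50,"tx": 0,"ty": 0,"tz": 0,"yaw": 0}
  ]
}}

```text
time_s: 34.8
position: [0.4222, -0.0749, 0.034]
eef_rot: [0.704, 0.062, 0.704, -0.062]
ft_force: [-0.1, 0.8, -0.4]
gripper_width: 0.506
```

>>> {"op": "play_rows", "data": {
  "steps": [
    {"claw": 50,"tx": 0,"ty": 0,"tz": 0,"yaw": 0},
    {"claw": 50,"tx": -15,"ty": 0,"tz": 0,"yaw": 0},
    {"claw": 50,"tx": -40,"ty": 0,"tz": 0,"yaw": 0},
    {"claw": 50,"tx": -50,"ty": 0,"tz": 0,"yaw": 0},
    {"claw": 50,"tx": 0,"ty": 48,"tz": 10,"yaw": 0}
  ]
}}

```text
time_s: 35.42
position: [0.4426, -0.032, 0.1434]
eef_rot: [0.707, 0.063, 0.702, -0.065]
ft_force: [1.2, -0.7, -0.2]
gripper_width: 0.574
```

>>> {"op": "play_rows", "data": {
  "steps": [
    {"claw": 50,"tx": 0,"ty": 49,"tz": 8,"yaw": 0},
    {"claw": 50,"tx": 0,"ty": 49,"tz": 8,"yaw": 0},
    {"claw": 50,"tx": 0,"ty": 49,"tz": 8,"yaw": 0},
    {"claw": 50,"tx": 0,"ty": 49,"tz": 8,"yaw": 0},
    {"claw": 50,"tx": 0,"ty": 49,"tz": 8,"yaw": 0}
  ]
}}

```text
time_s: 36.05
position: [0.5234, 0.2061, 0.1401]
eef_rot: [0.705, 0.062, 0.704, -0.062]
ft_force: [0.5, -1.0, 0.5]
gripper_width: 0.576
```

>>> {"op": "play_rows", "data": {
  "steps": [
    {"claw": 50,"tx": 0,"ty": 49,"tz": 8,"yaw": 0},
    {"claw": 50,"tx": 0,"ty": 49,"tz": 8,"yaw": 0},
    {"claw": 50,"tx": 0,"ty": 49,"tz": 0,"yaw": 0},
    {"claw": 50,"tx": 0,"ty": 0,"tz": 0,"yaw": 0}
  ]
}}

```text
time_s: 36.55
position: [0.5625, 0.3516, 0.14]
eef_rot: [0.704, 0.061, 0.705, -0.059]
ft_force: [-0.8, 0.3, -0.4]
gripper_width: 0.58
```

```bash
python3 -c "
from h import *
s=manip.state();print(s['time_s'],s['position'])
t=manip.get_image('top');d=manip.get_image('side')
C['wax']=(.033,(23,130,60),(36,255,255))
C['red']=(.084,(170,110,60),(180,255,255));C['brass']=(.055,(12,110,50),(26,255,255));C['blue']=(.023,(100,80,30),(125,255,255))
I=[]
for c,nm in((d,'s'),(t,'t')):
  u=proj(c,(.4225,-.0745,.03)).astype(int);p,h,a=loc(c,'wax',u,r=25);print('wax',p,a)
  v=proj(c,(.351,-.283,.05)).astype(int)
  for n in('red','brass'): print(n,loc(c,n,v,r=32)[::2])
  for w in (u,v): I.append(cv2.resize(c['frame'][w[1]-32:w[1]+32,w[0]-40:w[0]+40,::-1],None,fx=4.5,fy=4.5))
w=proj(d,(.655,-.017,.033)).astype(int)
cv2.imwrite('pics/p8.png',np.vstack([np.hstack(I[:2]),np.hstack(I[2:])]))
cv2.imwrite('pics/all.png',d['frame'][:,:,::-1])"
```

```text
36.55 [0.56249121 0.35163175 0.13995317]
wax [ 0.42357287 -0.07707185  0.033     ] 197.0
red (array([ 0.35233223, -0.28668707,  0.084     ]), 182.0)
brass (array([ 0.35050804, -0.28016876,  0.055     ]), 300.5)
wax [ 0.42344556 -0.07461359  0.033     ] 70.0
red (array([ 0.35076759, -0.2845897 ,  0.084     ]), 88.0)
brass (array([ 0.34902222, -0.28113594,  0.055     ]), 235.0)
```

View pics/p8.png

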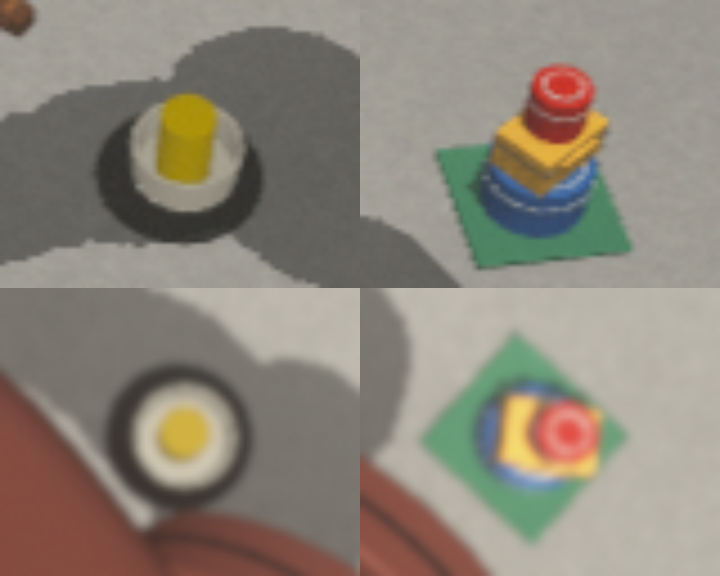

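View pics/all.png

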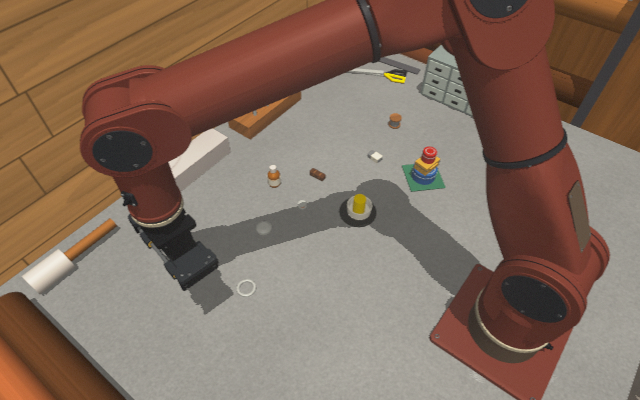

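The wax stands in the dish (side crop 188,138; top crop 185,433), and the pile is upright and centred. The full view shows the bottle standing at (273,176) and the gripper clear of everything. Handing in.

```bash
python3 -c "
from plant import manip
print(manip.close_job())"
```

```text
the job is handed in; nothing more can be done
None
```

The job is handed in at about 37 s of the 125 s allowed. The blue, brass and red tins are piled on the green pad. The white dish is on the black coaster with the wax standing in it. No verdict came back.

Positions below are in mm, from the cameras with the arm clear or nearly so:

| Thing | Measured at | What it stands on | Tolerance |
|---|---|---|---|
| Blue tin | (351, −284) | pad (351, −282.5) | 15 |
| Brass tin | (351.5, −285) | blue tin | 12 |
| Red tin | (351–353, −285 to −287) | brass tin | 10 |
| Dish | (422, −75) | coaster (422.8, −72.7) | 15 |
| Wax | (423.5, −75 to −77) | dish | 14 |

- **Last pictures:** everything is upright, the dye bottle is standing and the gripper touches nothing.
- **Checks that disagreed:**
  - The final colour masks put brass at y −280 to −281. Red hides part of it there, so I trusted the earlier reading of −285.
  - By eye, the last top view puts brass up to 5 mm off blue's centre, still inside its 12 mm.
  - The side mask of the dish was only partial and read a few mm off, so the dish position comes from the top view.

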